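# Release a push-fit tube with the collet weight

### The arm

A 6-joint arm with a two-finger parallel gripper is mounted at the origin on a cart in front of the work surface, level with it; the furniture and walls round the work are solid. World frame = base frame: x ahead of the robot, y to its left, z up, the work surface at z = 0. Lengths are in m, angles in rad, forces in N, time in s.
With the tool pointing down it reaches from about 0.425 to 0.95 m from the base axis. Payload 3.5 kg.
Tool frame: the origin (TCP) lies midway between the tips of the shut fingers; the grasp point (between the pads) lies 19 mm behind it; z points along the fingers, y is the line along which they close (so a half turn about z gives the same grasp; the last joint's range is limited). The gripper opens to 85 mm and grips with 20 to 120 N. Pads are 22 mm wide; open, the fingers measure 114 mm over their backs; the gripper's body (76 mm by 85 mm) begins 54 mm behind the grasp point. The pads swing forward as they close: fully open they stand 13 mm farther back than shut.
Start: joints at [-1.464, 0.286, 1.577, -0, 1.279, -0.15], TCP at [0.171, -0.653, 0.231] pointing down, gripper open.
Joint ranges: [-2.77, 2.77], [-0.9, 2.22], [0.21, 2.48], [-1.53, 4.67], [0.24, 2.81], [-2.84, 2.84]. Speed limits (rad/s): [2.79, 2.79, 3.14, 3.14, 3.14, 3.14].

### API

Orientations are given as a unit quaternion [x, y, z, w].
In Python, from plant import ctrl gives the robot as it stands. The module is installed in compiled form; this text tells all that it offers.
- The arm moves only by the shell command python3 -m inch 'ROWS' [FORCE]. ROWS is JSON, a list of rows, each a list of 5 numbers: the closure, from 0 (fully open) to 1 (shut), then the shift along the tool's x, y, z in m, then the turn about the tool's z in degrees. A call has 1 to 5 rows; each row is the pose to reach, as a shift and turn from the pose commanded when the call began, along the tool's axes at that moment; what a row does not reach only later rows make up. A row lasts 1/12 s, in which the tool goes at most 41.7 mm and 7.16 degrees, less where a joint would pass 70% of its speed; a pose out of reach is approached as far as the arm can. A call with a gripper value outside its range is refused whole. The fingers move at their own pace and stop on an object; FORCE is the grip in N (left out, the last holds). Time passes only in rows, so rows that repeat a pose let the fingers close. It gives the time, the measured TCP pose, the force, the opening and the grip force at its end, in the units of the state.
- ctrl.get_state(): the state, without advancing time (a new reading comes with each control period).
- ctrl.read_camera(name): name is "scene" or "top"; returns a dict with "pixels" (480x640x3 uint8, red, green, blue), "depth" (480x640 float32, m along the optical axis (not along the pixel's ray), 0 where there is no reading), "fx", "fy", "cx", "cy" (pixels), "xyz" and "rotation" of the camera in the world. Camera axes: x right, y down, z forward; pixel columns grow to the right and rows downward; lengths in m; the calibration is good to about 2 mm. A picture is of the moment at which its call begins.
- ctrl.sign_off(): hands the job in; it is judged then, once.
Trained networks look in a picture, given as the dict that the camera call returned (one of the last four; its "shot" number tells which), for a name from the list of things; names that differ only in an ending like _2 or _b are one class to them, and where a whole thing is asked for, a point or a joint stands for the part that bears it (a point fixed in the world has none). Each returns a list of dicts, best first, with "score" (0 to 1); they miss things now and then, are a little off and sometimes report something else, mostly with a low value. They report only what shows in the picture. A call takes as long as a camera call.
- ctrl.spot_in(query, picture): "at" ([column, row] in pixels, amid what is visible of it).
- ctrl.tip_of(query, picture): "at" ([column, row] in pixels: a listed point, or the origin of a listed thing).
The state is a dict: "time": time; "qpos": joint angles; "dq": joint speeds; "joint_efforts": joint torques, N m; "eef_pos": TCP position; "tcp_rot": TCP orientation; "contact_force": force on the tool from outside, world axes, zero at the start; "wrist_torque": the same for the moment, N m; "opening": opening from 0.0 (shut) to 1.0 (fully open); "finger_force": force on a finger pad.
Only numpy, scipy, OpenCV 4.12 (cv2) and the standard library are available. Lean on these libraries where they do the work, as an engineer would, in place of code of your own. Each camera call takes 0.05 s, during which the arm holds its last target. There are 200 camera calls.

### The job

Free the tube from the push-fit fitting with the red collet: take the ring-shaped steel weight off the blue fitting and set it over the tube so that it rests on the red collet and holds it pressed down, then pull the tube straight up out and drop it into the orange mug beside the fittings (not the mug at the back of the bench). Leave the weight lying on the red collet.

Things in the scene. Friction and masses are not known exactly. Their poses are not given: they have to be found in the camera images.
- release_weight: Loose steel ring, 0.5 kg, 56 mm outside diameter, 24 mm hole through it, 36 mm high, two thin dark bands near its upper edge. It starts lying flat on the pressed collet of the empty blue fitting, its underside 54 mm above the bench. Origin: centre of its underside; z up along the hole. Grip it from above across the outside; the tube must pass up through the hole, between the fingers.
- fitting_red: Push-fit fitting with a RED collet, fixed to the bench. Base 70 x 70 x 10 mm, brass body 46 mm thick; red collet ring 38 mm wide, top 60 mm above the bench, 54 when fully pressed; 2.5 N press it, it springs back. Collet up: tube locked; fully down: tube slides out freely. The weight alone presses it down. Origin: centre of its underside, on the tube's axis; z up.
- tube_red: Rigid aluminium tube, 14 mm thick, 112 mm long, 60 g, upright in the red fitting: lower end 13 mm, top 125 mm above the bench, so 35 mm stand clear above the weight once it rests on the pressed collet (its top then at 90 mm). Hidden below is a narrow neck 10 to 22 mm above the lower end. Lifted 77 mm it is clear of fitting and weight. Origin: centre of its lower end; z along it to its top.
- mug_mouth (a point): Centre of the mouth of the near orange mug, upright and stuck fast to the bench: 101 mm high, about 80 mm outside, 66 mm inside, inner floor 94 mm below the rim; the handle sticks out 73 mm from the axis along the point's -y, toward the robot. The point lies in the plane of the rim; z up. Beyond x = 0.57 a fume duct and a lamp shade (0.4 m up) stand in the middle: swing past them close to the robot.

How it is judged:
By the outcome, as a careful person would: the job done as asked, in the order asked, and still so for the second after the job is handed in, with the robot touching nothing.
It also fails if it takes over 58 s, if anything falls off the work surface, if the arm or the gripper's body presses on something with over 40 N, if the wrist force passes 120 N, or if a joint passes its speed limit or range.

## Working session

There is one attempt and no reset: what is moved stays moved. The work goes in short steps, Python scripts to look and compute and a shell command to move; the robot and the scene stay as the last step left them, time stands still between calls to the robot, and variables do not carry over. Pictures are saved under pics/ and viewed, at most 10 in all, crops included, and the job is handed in when it is done.

```bash
mkdir -p pics
cat > h.py <<'E'
import numpy as np, cv2
from plant import ctrl
from scipy.spatial.transform import Rotation as R
def rot(c):
    r=np.array(c["rotation"],float)
    return r if r.shape==(3,3) else R.from_quat(r).as_matrix()
def world(c):
    v,u=np.mgrid[0:480,0:640]; d=c["depth"]
    p=np.stack([(u-c["cx"])/c["fx"]*d,(v-c["cy"])/c["fy"]*d,d],-1)
    return p@rot(c).T+np.array(c["xyz"])
def ray(c,at,z):
    d=rot(c)@np.array([(at[0]-c["cx"])/c["fx"],(at[1]-c["cy"])/c["fy"],1]); o=np.array(c["xyz"])
    return o+d*(z-o[2])/d[2]
def save(c,n): cv2.imwrite(n,np.ascontiguousarray(c["pixels"][...,::-1]))
E
python3 - <<'E'
from h import *
Z=dict(release_weight=.054,fitting_red=0,tube_red=.013,mug_mouth=.101)
S=ctrl.get_state(); print(S["eef_pos"],S["tcp_rot"],S["time"],R.from_quat(S["tcp_rot"]).as_matrix().round(2).tolist())
for n in("top","scene"):
    c=ctrl.read_camera(n); save(c,f"pics/{n}0.png"); print(n,c["xyz"])
    for q,z in Z.items():
        for r in ctrl.tip_of(q,c)[:3]: print(q,np.round(r["at"]),round(r["score"],2),ray(c,r["at"],z).round(4))
E
```

```text
[ 0.1713928  -0.65220422  0.22991071] [ 9.91768116e-01  1.28041321e-01  1.62285564e-05 -1.19350787e-03] 0.0 [[0.97, 0.25, -0.0], [0.25, -0.97, 0.0], [0.0, -0.0, -1.0]]
top [ 0.34707582 -0.34329471  0.94740434]
release_weight [388. 184.] 0.92 [ 0.521 -0.448  0.054]
fitting_red [257. 229.] 0.66 [ 0.4518 -0.2338  0.    ]
fitting_red [252. 226.] 0.39 [ 0.4566 -0.2262  0.    ]
tube_red [253. 226.] 0.42 [ 0.4549 -0.2291  0.013 ]
mug_mouth [348. 265.] 0.91 [ 0.3895 -0.3833  0.101 ]
scene [-0.06741895 -0.89948178  0.42815243]
release_weight [396. 269.] 0.55 [ 0.519  -0.4425  0.054 ]
fitting_red [275. 266.] 0.73 [ 0.4555 -0.2219  0.    ]
mug_mouth [307. 254.] 0.61 [ 0.3886 -0.3852  0.101 ]
```

View pics/top0.png

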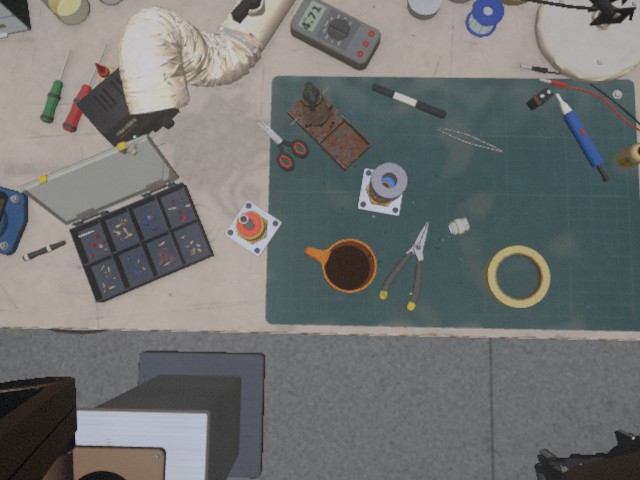

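View pics/scene0.png

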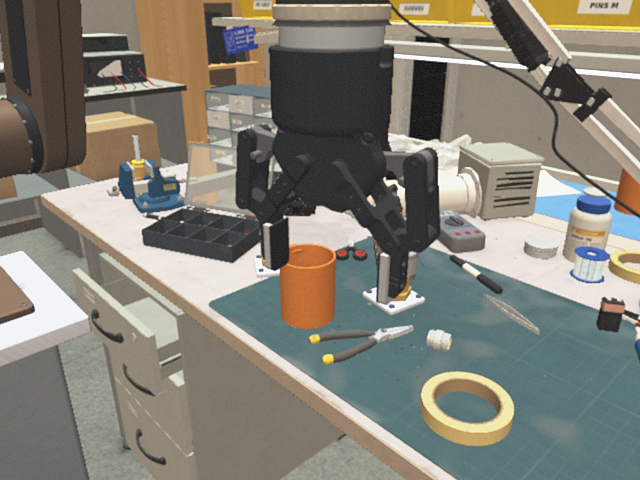

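The top view shows the weight on the blue fitting at about (388,184), the red fitting and tube at about (253,226), and the near orange mug at (348,265), with its handle to the left. The scene view has the gripper in front of the fittings. I'll refine these positions using depth.

Run:
```python
from h import *
c=ctrl.read_camera("top"); P=world(c); X,Y,Z=P[...,0],P[...,1],P[...,2]; ok=c["depth"]>0
def near(x,y,r): return ok&(np.hypot(X-x,Y-y)<r)
def circ(m):
    p=P[m][:,:2].astype(np.float32); (a,b),r=cv2.minEnclosingCircle(p); return m.sum(),np.round([a,b,r],4),p.mean(0).round(4),np.median(Z[m]).round(4)
print("w",circ(near(.52,-.447,.05)&(Z>.08)))
print("tube",circ(near(.455,-.228,.03)&(Z>.115)))
px=c["pixels"].astype(int); red=(px[...,0]>1.6*px[...,1])&(px[...,0]>1.6*px[...,2])
print("collet",circ(near(.455,-.228,.04)&(Z>.05)&(Z<.07)&red))
print("base",circ(near(.455,-.228,.06)&(Z>.006)&(Z<.014)))
print("mug",circ(near(.389,-.384,.06)&(Z>.095)))
for n,x,y in(("w",.52,-.447),("r",.455,-.228)):
    for a in range(0,360,30):
        m=near(x+.075*np.cos(np.radians(a)),y+.075*np.sin(np.radians(a)),.03); print(n,a,Z[m].max().round(3),end="; ")
# tall obstacles near the path
m=ok&(Z>.13)&(Z<.5)&(X>.3)&(X<.75)&(Y<-.0)&(Y>-.7)
print(P[m].min(0) if m.any() else None, m.sum())
```

```text
w (np.int64(882), array([ 0.5196, -0.444 ,  0.0281]), array([ 0.5193, -0.4438], dtype=float32), np.float64(0.0897))
tube (np.int64(78), array([ 0.4522, -0.2278,  0.007 ]), array([ 0.4517, -0.2281], dtype=float32), np.float64(0.1248))
collet (np.int64(271), array([ 0.4527, -0.2276,  0.0189]), array([ 0.4506, -0.2298], dtype=float32), np.float64(0.0596))
base (np.int64(915), array([ 0.4497, -0.2332,  0.0517]), array([ 0.4497, -0.2302], dtype=float32), np.float64(0.01))
mug (np.int64(409), array([ 0.3921, -0.3761,  0.0494]), array([ 0.3894, -0.3834], dtype=float32), np.float64(0.1))
w 0 0.022; w 30 0.023; w 60 0.022; w 90 0.008; w 120 0.015; w 150 0.008; w 180 0.007; w 210 0.016; w 240 0.015; w 270 0.009; w 300 0.009; w 330 0.007; r 0 0.007; r 30 0.005; r 60 0.005; r 90 0.038; r 120 0.038; r 150 0.006; r 180 0.01; r 210 0.009; r 240 0.088; r 270 0.007; r 300 0.007; r 330 0.007; [ 0.51363468 -0.32864043  0.13001912] 8358
```

```bash
python3 -m inch '[[0,0.039,-0.0113,0,0],[0,0.078,-0.0226,0,0],[0,0.117,-0.0338,0,0],[0,0.156,-0.0451,0,0],[0,0.195,-0.0564,0,0]]' 40
python3 -m inch '[[0,0.039,-0.0113,0,0],[0,0.078,-0.0226,0.01,0],[0,0.117,-0.0338,0.03,0],[0,0.156,-0.0451,0.05,0],[0,0.1944,-0.0564,0.07,0]]'
cat > d.py <<'E'
from h import *
import sys
t=np.array([float(a) for a in sys.argv[1:4]]); S=ctrl.get_state()
print("shift",(R.from_quat(S["tcp_rot"]).as_matrix().T@(t-S["eef_pos"])).round(4),"t",S["time"],"F",np.round(S["contact_force"],1),"open",S["opening"],S["finger_force"],"q",np.round(S["qpos"],2))
E
python3 d.py .5196 -.444 .06
```

```text
time: 0.97
eef_pos: [0.3471, -0.5477, 0.2316]
tcp_rot: [0.992, 0.128, 0.0, 0.0]
contact_force: [0.8, -0.2, 0.2]
opening: 0.997
finger_force: 0.0
time: 1.38
eef_pos: [0.5132, -0.4486, 0.1659]
tcp_rot: [0.992, 0.128, 0.0, 0.001]
contact_force: [-0.1, -0.4, -0.6]
opening: 0.998
finger_force: 0.0
shift [ 0.0073 -0.003   0.1059] t 1.3833 F [-0.1 -0.4 -0.6] open 0.9978735224336428 0.0 q [-0.87  0.35  1.61 -0.    1.17  0.45]
```

```bash
python3 -m inch '[[0,0,0,0.025,0],[0,0,0,0.05,0],[0,0,0,0.05,0],[0,0,0,0.05,0]]'; python3 d.py .5196 -.444 .06
```

```text
time: 1.72
eef_pos: [0.5108, -0.4486, 0.1141]
tcp_rot: [0.992, 0.128, -0.001, -0.002]
contact_force: [-0.1, -0.8, 1.1]
opening: 1.001
finger_force: 0.0
shift [ 0.0098 -0.002   0.0541] t 1.7167 F [-0.1 -0.8  1.1] open 1.001127715903994 0.0 q [-0.87  0.41  1.65 -0.    1.09  0.44]
```

```bash
python3 -m inch '[[0,0,0,0,0],[0,0,0,0,0],[0,0,0,0,0]]'; python3 d.py .5196 -.444 .06
python3 - <<'E'
from h import *
c=ctrl.read_camera("scene"); save(c,"pics/s1.png")
E
```

```text
time: 1.97
eef_pos: [0.512, -0.4512, 0.1187]
tcp_rot: [0.992, 0.128, 0.001, 0.002]
contact_force: [-0.7, 0.8, -0.1]
opening: 1.001
finger_force: 0.0
shift [ 0.0091 -0.0052  0.0587] t 1.9667 F [-0.7  0.8 -0.1] open 1.0013518284241452 0.0 q [-0.87  0.4   1.64  0.    1.09  0.44]
```

View pics/s1.png

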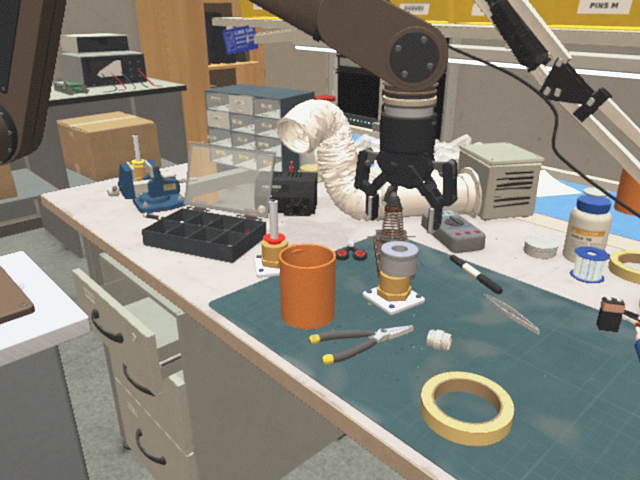

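The scene view shows the open gripper above the weight. Its fingertips are at about (368,205) and (447,200), and the weight's top is near (399,249). I'll check the lateral offset using depth.

Run:
```python
from h import *
S=ctrl.get_state();print(S["eef_pos"],S["time"])
c=ctrl.read_camera("scene");P=world(c)
def proj(p):
    q=rot(c).T@(np.array(p)-c["xyz"]); return np.round([q[0]/q[2]*c["fx"]+c["cx"],q[1]/q[2]*c["fy"]+c["cy"]],1)
print("tcp",proj(S["eef_pos"]),"weight top",proj([.5196,-.444,.09]))
Rm=R.from_quat(S["tcp_rot"]).as_matrix()
for s in(1,-1): print("tip",proj(S["eef_pos"]+Rm@[0,s*.05,-.013]))
m=(P[...,2]>.125)&(P[...,2]<.15)&(np.hypot(P[...,0]-.515,P[...,1]+.446)<.09)&(c["depth"]>0)
q=(P[m]-S["eef_pos"])@Rm
for s in(1,-1):
    k=q[q[:,1]*s>0]; print(len(k),k.min(0).round(4),k.max(0).round(4),np.median(k,0).round(4))
w=(P[...,2]>.086)&(P[...,2]<.094)&(np.hypot(P[...,0]-.5196,P[...,1]+.444)<.04)&(c["depth"]>0)
print(cv2.minEnclosingCircle(P[w][:,:2].astype(np.float32)))
S=ctrl.get_state();print(S["eef_pos"],S["time"])
crop=c["pixels"][150:300,330:490,::-1];cv2.imwrite("pics/c1.png",cv2.resize(crop,None,fx=4,fy=4))
```

```text
[ 0.51187082 -0.45092498  0.11830863] 2.0167
tcp [400.3 232.9] weight top [398.8 247.6]
tip [433.6 231.8]
tip [370.1 217.9]
122 [-0.0142  0.0421 -0.0311] [ 0.0062  0.0568 -0.0135] [-0.0095  0.0494 -0.0246]
133 [-0.0143 -0.0555 -0.0318] [ 0.0097 -0.0411 -0.0134] [-0.0074 -0.0434 -0.0235]
((0.5187594890594482, -0.444987028837204), 0.02857464738190174)
[ 0.51175379 -0.45067347  0.1178669 ] 2.0667
```

View pics/c1.png

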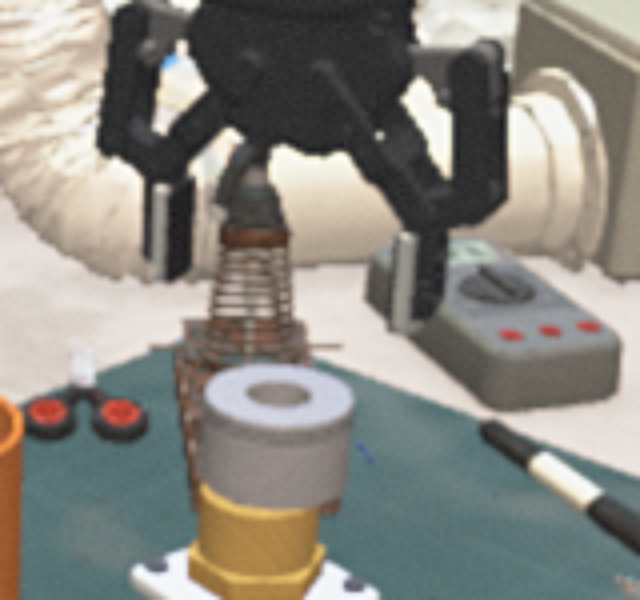

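The crop shows the gripper level over the weight and a little to the near side. That matches the measured shift, so I'll correct it and go down.

```bash
python3 -m inch '[[0,0.010,-0.004,0.01,0],[0,0.010,-0.004,0.035,0],[0,0.010,-0.004,0.057,0],[0,0.010,-0.004,0.057,0],[0,0.010,-0.004,0.057,0]]'; python3 d.py .5192 -.4445 .06
```

```text
time: 2.48
eef_pos: [0.5195, -0.4417, 0.0568]
tcp_rot: [0.992, 0.128, -0.001, -0.002]
contact_force: [0.2, -0.3, 0.4]
opening: 0.998
finger_force: 0.0
shift [-0.001   0.0026 -0.0032] t 2.4833 F [ 0.2 -0.3  0.4] open 0.9982643428829985 0.0 q [-0.85  0.48  1.66  0.    1.    0.46]
```

```bash
python3 -m inch '[[0,0,0.0025,-0.003,0],[0.2,0,0.0025,-0.003,0],[0.7,0,0.0025,-0.003,0],[0.7,0,0.0025,-0.003,0],[0.7,0,0.0025,-0.003,0]]' 60; python3 -m inch '[[0.7,0,0,0,0],[0.7,0,0,0,0],[0.7,0,0,0,0]]'; python3 d.py .5192 -.4445 .06
```

```text
time: 2.9
eef_pos: [0.5215, -0.4455, 0.0646]
tcp_rot: [0.992, 0.128, 0.001, -0.0]
contact_force: [-2.2, 4.3, 6.7]
opening: 0.635
finger_force: 62.4
time: 3.15
eef_pos: [0.5215, -0.4454, 0.0647]
tcp_rot: [0.992, 0.128, 0.001, -0.0]
contact_force: [-1.6, 4.6, 7.7]
opening: 0.638
finger_force: 62.4
shift [-0.002  -0.0015  0.0047] t 3.15 F [-1.6  4.6  7.7] open 0.6378990115536689 62.40961553994566 q [-0.85  0.48  1.65  0.    1.01  0.46]
```

```bash
python3 -m inch '[[0.7,0,0,-0.012,0],[0.7,0,0,-0.03,0],[0.7,0,0,-0.06,0],[0.7,0,0,-0.095,0],[0.7,0,0,-0.13,0]]'; python3 -m inch '[[0.7,0,0,0,0],[0.7,0,0,0,0]]';  python3 d.py .452 -.228 .18
python3 - <<'E'
from h import *
c=ctrl.read_camera("scene"); cv2.imwrite("pics/c2.png",cv2.resize(c["pixels"][100:320,240:500,::-1],None,fx=2.5,fy=2.5))
E
```

```text
time: 3.57
eef_pos: [0.5196, -0.4447, 0.1912]
tcp_rot: [0.992, 0.128, -0.001, -0.002]
contact_force: [0.6, -0.6, -5.6]
opening: 0.638
finger_force: 64.7
time: 3.73
eef_pos: [0.5216, -0.4468, 0.1952]
tcp_rot: [0.992, 0.128, 0.002, 0.003]
contact_force: [-0.2, -0.4, -5.5]
opening: 0.639
finger_force: 64.7
shift [-0.0118 -0.2294  0.0139] t 3.7333 F [-0.2 -0.4 -5.5] open 0.63949167869574 64.69325424637645 q [-0.86  0.34  1.58 -0.    1.22  0.46]
```

View pics/c2.png

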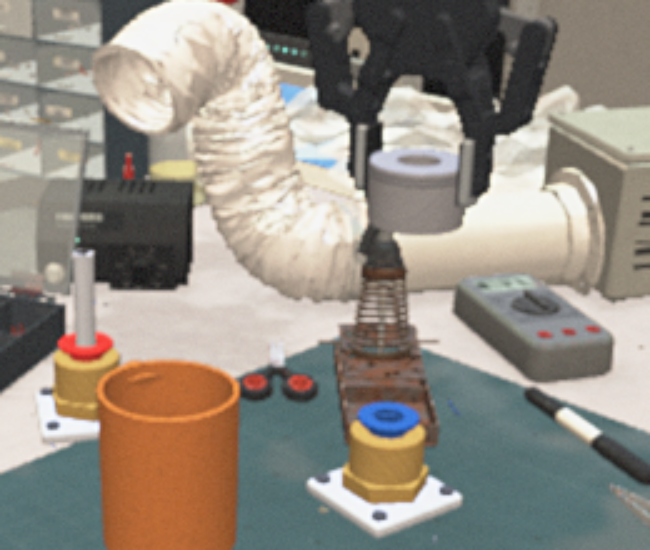

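The weight is held level, clear of the blue fitting. The tube at crop (83,300) and the red collet are in view. Next I'll move over the tube.

```bash
python3 -m inch '[[0.7,-0.008,-0.035,0,0],[0.7,-0.009,-0.074,0,0],[0.7,-0.01,-0.112,0,0],[0.7,-0.01,-0.150,0,0],[0.7,-0.01,-0.188,0,0]]'; python3 -m inch '[[0.7,0,-0.03,0,0],[0.7,0,-0.042,0,0],[0.7,0,-0.042,0,0],[0.7,0,-0.042,0,0]]';  python3 d.py .4535 -.2275 .15
python3 - <<'E'
from h import *
S=ctrl.get_state(); e=S["eef_pos"]
c=ctrl.read_camera("scene");P=world(c);ok=c["depth"]>0
Rm=R.from_quat(S["tcp_rot"]).as_matrix()
# weight top/side seen: fit circle of known radius to side points between fingers
m=ok&(np.hypot(P[...,0]-e[0],P[...,1]-e[1])<.04)&(P[...,2]>e[2]-.012)&(P[...,2]<e[2]+.004)
q=P[m][:,:2]
from scipy.optimize import least_squares
f=least_squares(lambda p:np.hypot(*(q-p).T)-.028,e[:2],loss="soft_l1",f_scale=.001)
t=ok&(P[...,2]>.07)&(P[...,2]<.122)&(np.hypot(P[...,0]-.452,P[...,1]+.228)<.02)
g=least_squares(lambda p:np.hypot(*(P[t][:,:2]-p).T)-.007,[.452,-.228],loss="soft_l1",f_scale=.001)
print(m.sum(),f.x,"weight-tcp tool",Rm[:2,:2].T@(f.x-e[:2]),"tube",t.sum(),g.x,"need tool",Rm[:2,:2].T@(g.x-f.x),e)
cv2.imwrite("pics/c3.png",cv2.resize(c["pixels"][100:320,180:400,::-1],None,fx=2.5,fy=2.5))
E
```

```text
time: 4.2
eef_pos: [0.4606, -0.2633, 0.1875]
tcp_rot: [0.992, 0.128, -0.003, -0.003]
contact_force: [0.8, -0.3, -4.8]
opening: 0.634
finger_force: 65.1
time: 4.53
eef_pos: [0.4517, -0.2249, 0.1898]
tcp_rot: [0.992, 0.129, -0.001, -0.001]
contact_force: [0.6, -0.1, -5.2]
opening: 0.637
finger_force: 65.2
shift [0.0011 0.003  0.0398] t 4.5333 F [ 0.6 -0.1 -5.2] open 0.6367131808894667 65.20624724915251 q [-0.66 -0.05  2.03 -0.    1.17  0.65]
288 [ 0.4503668  -0.22488514] weight-tcp tool [-0.00131169 -0.00039467] tube 236 [ 0.45183362 -0.22654344] need tool [0.00099533 0.00197758] [ 0.45173577 -0.2249322   0.18980835]
```

View pics/c3.png

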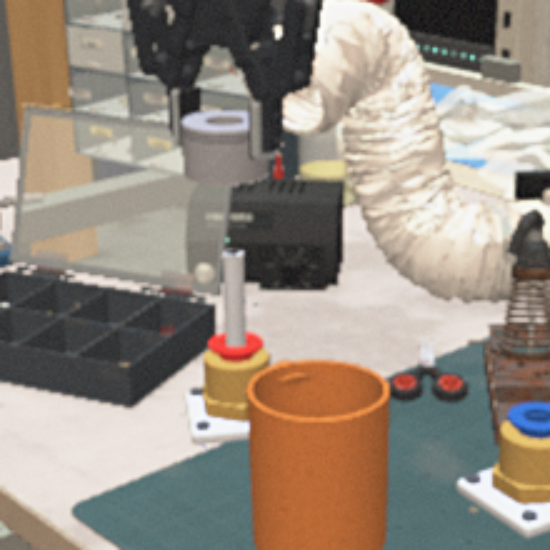

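The weight hangs above the tube at crop (233,255), nearly aligned with it. I'll correct by (1, 2) mm and lower in stages.

```bash
python3 -m inch '[[0.7,0.001,0.0022,0.012,0],[0.7,0.001,0.0022,0.026,0],[0.7,0.001,0.0022,0.040,0],[0.7,0.001,0.0022,0.040,0],[0.7,0.001,0.0022,0.040,0]]'; python3 d.py .4528 -.2273 .0647
```

```text
time: 5.0
eef_pos: [0.4535, -0.228, 0.1501]
tcp_rot: [0.992, 0.127, -0.001, -0.001]
contact_force: [0.3, -0.2, -5.3]
opening: 0.637
finger_force: 65.2
shift [-0.0003 -0.0006  0.0854] t 5.0 F [ 0.3 -0.2 -5.3] open 0.637395658130435 65.22387909237295 q [-0.67  0.    2.05 -0.    1.09  0.65]
```

```bash
python3 -m inch '[[0.7,0,0,0.015,0],[0.7,0,0,0.03,0],[0.7,0,0,0.045,0],[0.7,0,0,0.055,0],[0.7,0,0,0.055,0]]'; python3 d.py .4528 -.2273 .0647
```

```text
time: 5.42
eef_pos: [0.4532, -0.2272, 0.095]
tcp_rot: [0.992, 0.128, -0.001, -0.001]
contact_force: [-1.3, 1.2, -6.0]
opening: 0.638
finger_force: 65.2
shift [-0.0003  0.0001  0.0303] t 5.4167 F [-1.3  1.2 -6. ] open 0.6377207124752663 65.17599022714421 q [-0.67  0.08  2.09 -0.    0.98  0.65]
```

```bash
python3 -m inch '[[0.7,0,0,0.01,0],[0.7,0,0,0.02,0],[0.7,0,0,0.025,0],[0.7,0,0,0.029,0],[0.7,0,0,0.029,0]]'; python3 d.py .4528 -.2273 .0647
```

```text
time: 5.83
eef_pos: [0.454, -0.2275, 0.0674]
tcp_rot: [0.992, 0.128, -0.0, -0.0]
contact_force: [-1.0, 0.3, -2.0]
opening: 0.634
finger_force: 65.4
shift [-0.0011 -0.0005  0.0027] t 5.8333 F [-1.   0.3 -2. ] open 0.6336565021971611 65.4335725447163 q [-0.66  0.12  2.1  -0.    0.92  0.65]
```

```bash
python3 -m inch '[[0.7,0,0,0.002,0],[0.7,0,0,0.002,0],[0.25,0,0,0.002,0],[0.05,0,0,0.002,0],[0.05,0,0,0.002,0]]' 30; python3 -m inch '[[0.05,0,0,0,0],[0.05,0,0,0,0],[0.05,0,0,-0.015,0],[0.05,0,0,-0.03,0],[0.05,0,0,-0.03,0]]'; python3 d.py .452 -.2272 .095;python3 - <<'E'
from h import *
c=ctrl.read_camera("scene"); cv2.imwrite("pics/c4.png",cv2.resize(c["pixels"][140:300,200:380,::-1],None,fx=3.5,fy=3.5))
P=world(c)
for a,b in((.05,.06),(.086,.094),(.12,.13)):
    m=(c["depth"]>0)&(P[...,2]>a)&(P[...,2]<b)&(np.hypot(P[...,0]-.452,P[...,1]+.227)<.034); print(m.sum(),cv2.minEnclosingCircle(P[m][:,:2].astype(np.float32)) if m.any() else 0)
E
```

```text
time: 6.25
eef_pos: [0.4552, -0.2284, 0.0673]
tcp_rot: [0.992, 0.128, 0.001, 0.001]
contact_force: [0.4, 0.2, 0.2]
opening: 0.946
finger_force: 0.0
time: 6.67
eef_pos: [0.4561, -0.229, 0.099]
tcp_rot: [0.992, 0.128, 0.002, 0.002]
contact_force: [1.4, -1.5, 0.2]
opening: 0.952
finger_force: 0.0
shift [-0.0035 -0.0028  0.004 ] t 6.6667 F [ 1.4 -1.5  0.2] open 0.952024656189015 0.0 q [-0.66  0.07  2.08  0.    0.98  0.65]
105 ((0.44738247990608215, -0.23484870791435242), 0.026530496776103973)
329 ((0.4520657956600189, -0.2286624312400818), 0.02938666008412838)
43 ((0.4504135847091675, -0.22793933749198914), 0.007578396238386631)
```

View pics/c4.png

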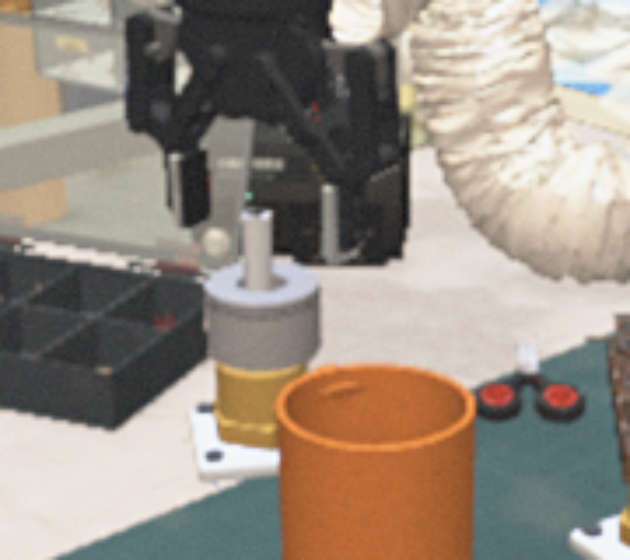

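The weight lies flat on the red collet, centred around the tube, with the tube standing clear above it. I'll grip the tube next.

```bash
python3 -m inch '[[0.05,-0.0035,-0.0022,0.002,0],[0.3,-0.0035,-0.0022,0.002,0],[0.6,-0.0035,-0.0022,0.002,0],[1,-0.0035,-0.0022,0.002,0],[1,-0.0035,-0.0022,0.002,0]]' 40; python3 -m inch '[[1,0,0,0,0],[1,0,0,0,0],[1,0,0,0,0]]'; python3 d.py .452 -.2272 .096
```

```text
time: 7.13
eef_pos: [0.45, -0.2262, 0.0933]
tcp_rot: [0.992, 0.128, -0.0, -0.0]
contact_force: [0.0, 0.1, -0.1]
opening: 0.389
finger_force: 0.0
time: 7.38
eef_pos: [0.4503, -0.2267, 0.0939]
tcp_rot: [0.992, 0.128, 0.0, 0.0]
contact_force: [0.2, -1.1, -0.5]
opening: 0.151
finger_force: 38.9
shift [ 0.0015  0.0009 -0.0021] t 7.3833 F [ 0.2 -1.1 -0.5] open 0.15089825601066706 38.91557335853577 q [-0.67  0.07  2.1  -0.    0.97  0.65]
```

```bash
python3 -m inch '[[1,0,0,-0.003,0],[1,0,0,-0.007,0],[1,0,0,-0.012,0],[1,0,0,-0.018,0],[1,0,0,-0.018,0]]'; python3 d.py .4503 -.2267 .096
```

```text
time: 7.8
eef_pos: [0.4507, -0.2266, 0.1139]
tcp_rot: [0.992, 0.128, 0.0, 0.0]
contact_force: [-0.9, -1.3, 0.0]
opening: 0.151
finger_force: 39.4
shift [-0.0004 -0.      0.0179] t 7.8 F [-0.9 -1.3  0. ] open 0.15075936232122444 39.36084687709808 q [-0.67  0.04  2.08  0.    1.01  0.65]
```

```bash
python3 -m inch '[[1,0,0,-0.015,0],[1,0,0,-0.035,0],[1,0,0,-0.055,0],[1,0,0,-0.075,0],[1,0,0,-0.1,0]]'; python3 -m inch '[[1,0,0,0,0],[1,0,0,0,0]]'; python3 d.py .389 -.384 .12
python3 - <<'E'
from h import *
c=ctrl.read_camera("scene"); cv2.imwrite("pics/c5.png",cv2.resize(c["pixels"][100:300,180:380,::-1],None,fx=2.8,fy=2.8))
E
```

```text
time: 8.22
eef_pos: [0.4494, -0.2253, 0.2122]
tcp_rot: [0.992, 0.128, -0.001, -0.002]
contact_force: [-0.0, 0.1, 0.2]
opening: 0.148
finger_force: 39.4
time: 8.38
eef_pos: [0.451, -0.2266, 0.2139]
tcp_rot: [0.992, 0.128, 0.001, 0.001]
contact_force: [0.4, -0.8, -1.3]
opening: 0.144
finger_force: 39.5
shift [-0.1002  0.1363  0.094 ] t 8.3833 F [ 0.4 -0.8 -1.3] open 0.14412633432949137 39.498730301856995 q [-0.67 -0.08  2.01  0.    1.21  0.65]
```

View pics/c5.png

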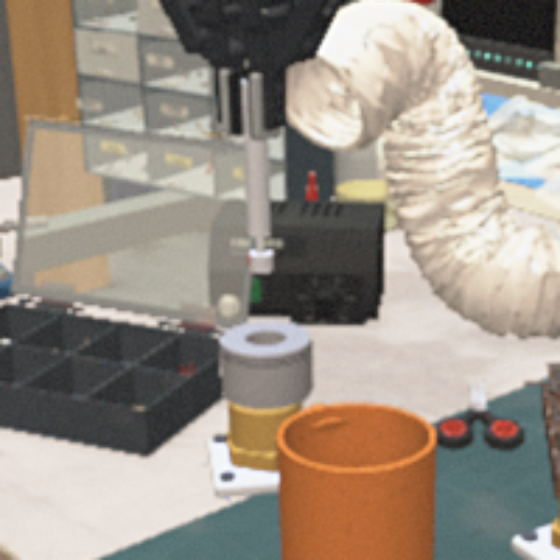

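The tube is out and held upright, and the weight stays on the red collet. Next is the mug.

```bash
python3 -m inch '[[1,-0.022,0.03,0,0],[1,-0.044,0.06,0,0],[1,-0.066,0.09,0,0],[1,-0.088,0.12,0,0],[1,-0.1,0.1363,0,0]]'; python3 -m inch '[[1,0,0,0,0],[1,0,0,0,0],[1,0,0,0,0]]'; python3 d.py .389 -.384 .12
python3 - <<'E'
from h import *
c=ctrl.read_camera("scene"); cv2.imwrite("pics/c6.png",cv2.resize(c["pixels"][120:340,200:420,::-1],None,fx=2.5,fy=2.5))
E
```

```text
time: 8.85
eef_pos: [0.386, -0.3855, 0.2097]
tcp_rot: [0.992, 0.127, -0.001, -0.001]
contact_force: [-0.1, -0.5, -0.9]
opening: 0.151
finger_force: 39.5
time: 9.1
eef_pos: [0.3878, -0.3823, 0.2102]
tcp_rot: [0.992, 0.128, -0.001, -0.002]
contact_force: [-0.5, 0.7, -0.3]
opening: 0.145
finger_force: 39.5
shift [0.0008 0.0023 0.0902] t 9.1 F [-0.5  0.7 -0.3] open 0.1445110223642874 39.47302222251892 q [-0.96  0.02  1.92  0.    1.21  0.35]
```

View pics/c6.png

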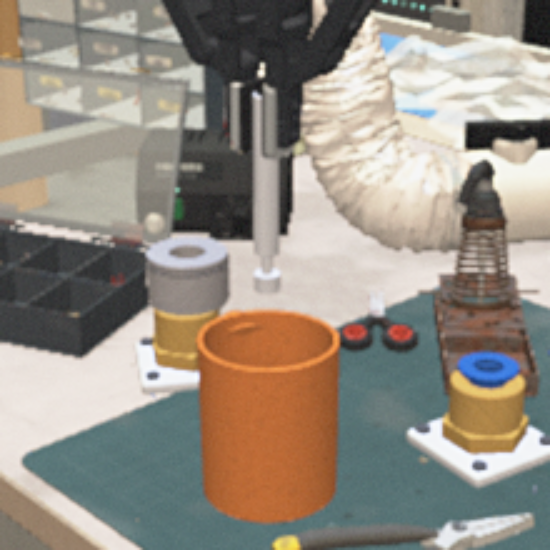

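The tube hangs directly over the centre of the mug mouth. I'll lower it, release, and then lift away.

```bash
python3 -m inch '[[1,0,0.002,0.02,0],[1,0,0.002,0.045,0],[1,0,0.002,0.07,0],[1,0,0.002,0.093,0],[1,0,0.002,0.093,0]]'; python3 -m inch '[[1,0,0,0,0],[0.5,0,0,0,0],[0.2,0,0,0,0],[0.2,0,0,0,0],[0.2,0,0,0,0]]'; python3 -m inch '[[0.2,0,0,-0.02,0],[0.2,0,0,-0.05,0],[0.2,0,0,-0.085,0],[0.2,0,0,-0.12,0],[0.2,0,0,-0.15,0]]'; python3 -m inch '[[0.2,-0.02,0.03,0,0],[0.2,-0.02,0.06,0,0],[0.2,-0.02,0.09,0,0],[0.2,-0.02,0.12,0,0],[0.2,-0.02,0.12,0,0]]'
python3 - <<'E'
from h import *
c=ctrl.read_camera("scene"); cv2.imwrite("pics/c7.png",cv2.resize(c["pixels"][140:340,200:420,::-1],None,fx=2.5,fy=2.5))
P=world(ctrl.read_camera("top")); m=(P[...,2]>.085)&(P[...,2]<.095)&(np.hypot(P[...,0]-.452,P[...,1]+.228)<.035); print(m.sum(),P[m].mean(0))
E
```

```text
time: 9.57
eef_pos: [0.3869, -0.3808, 0.1133]
tcp_rot: [0.992, 0.129, -0.003, -0.005]
contact_force: [-0.6, 1.2, -2.1]
opening: 0.147
finger_force: 39.5
time: 9.98
eef_pos: [0.3893, -0.3863, 0.1207]
tcp_rot: [0.992, 0.128, 0.001, 0.001]
contact_force: [0.2, 0.2, -0.7]
opening: 0.713
finger_force: 0.0
time: 10.4
eef_pos: [0.3889, -0.3859, 0.2724]
tcp_rot: [0.992, 0.128, 0.001, 0.001]
contact_force: [1.0, -0.1, 0.2]
opening: 0.803
finger_force: 0.0
time: 10.82
eef_pos: [0.3997, -0.5109, 0.2687]
tcp_rot: [0.992, 0.127, 0.0, 0.001]
contact_force: [-1.1, 0.4, 0.4]
opening: 0.8
finger_force: 0.0
852 [ 0.45311133 -0.22942791  0.08962602]
```

View pics/c7.png

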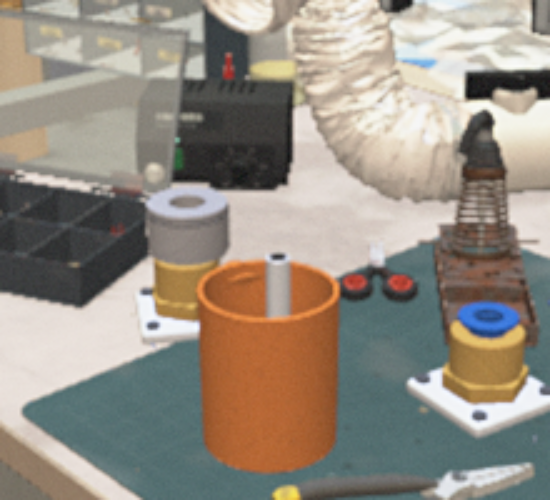

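The tube stands in the near orange mug, the weight lies on the red collet at 0.09 m, and the robot is clear. I'll hand it in.

```bash
python3 -c "
from plant import ctrl
print(ctrl.sign_off())"
```

```text
the job is handed in; nothing more can be done
None
```

The job is handed in at about 11 s of robot time: the tube is in the near orange mug, the weight lies flat on the red collet, and the robot is touching nothing.

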